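# Clamp a ring core with a strap and a three-wing nut, by fingertip

## Task

Clamp the dark grey ring core in the fixture using only the outside of the fingers: push the steel strap by its red knob until it is fully home around the stud, then turn the loose brass wing nut clockwise (seen from above) with repeated gentle fingertip strokes on its wings until it stops, fully down on the strap. Do not pinch or grip anything and do not force the strap or the nut once they stop; leave the core lying in its nest and the other things where they are.

Things in the scene. Friction and masses are not known exactly. Their poses are not given: they have to be found in the camera images.
- fixture: Clamping fixture fixed to the bench. Origin: on the bench top under the upright stud (radius 6 mm, top at z=78). Axes: x to the back (away from the robot at yaw 0), y left, z up; offsets below are mm in this frame. Dark steel base plate x -50..72, y -120..90, 10 thick. Ring core nest (spigot, three rest buttons) at (0,-78); heel post, the strap's pivot, at (0,65).
- guard (a point): Middle of the top edge of the front face of the fixture's green upright splash guard, behind the stud. That face is at fixture x=60, y -110..80, guard 6 mm thick, top 190 mm above the bench (10 mm foot at the bottom). The gripper's body cannot pass round behind the stud: work the nut from the front and sides.
- stud_axis (a point): Point on the vertical axis of the stud and nut, 49 mm above the bench (height of the nut's underside when it is fully down).
- strap (a joint): Swing of the steel clamp strap about the vertical heel post, rad: 0 = fully home (slot round the stud, hard stop); grows to 0.6 as its free end swings open toward the robot; starts 0.25..0.5. Stays where left (about 1 N at the knob moves it). Bar 36 mm wide, 35 to 47 mm above the bench, pointing to fixture -y when home, 178 mm from pivot to end, over the core and under the nut.
- strap_knob (a point): Centre of the red knob on top of the strap's free end, 72 mm above the bench: 12 mm radius, between 57 and 87 mm above the bench, 165 mm from the pivot. Home position in the fixture frame (0,-100). Push it toward the fixture's +x.
- wing_nut (a joint): Turn of the brass three-wing nut, rad, growing clockwise seen from above (tightening; it sinks 5 mm per turn). Starts loose at 0..2; fully down on the strap, against a hard stop, at 6.5 whatever the start. Friction about 0.04 N m: it stays where it is left, about 1.3 N on a wing turns it.
- wing (a point): Centre of the ear of one wing, 31.5 mm from the stud axis, 18.5 mm above the nut's underside. Three equal wings 120 degrees apart: upright blades 7 mm thick from the hub (radius 13, height 19 mm) out to 44 mm from the axis, ears 6 to 31 mm above the underside. The underside is 49 mm above the bench when fully down, up to 5.2 mm higher when loose.
- core: Dark grey ring core, 68 mm diameter, 22 mm high, lying loose on the fixture's spigot under the strap's free end; origin at the centre of its underside. To be left lying there.
- strip: Bystander: flat steel strip, 150 mm long along its y, 16 wide, 4 mm high.
- glue: Bystander: small white bottle, 31 mm diameter, 60 mm high.
- roller: Bystander: white nylon roller, 40 mm diameter, 16 mm high.
- box: Bystander: brown kraft box, 155 x 64 mm (long along its x), 47 mm high.
- driver: Bystander: yellow screwdriver, 190 mm long along its x, 27 mm high.

How it is judged (in metres and radians):
On the way, in this order (a step that is already met when the one before it is completed fails the run):
1. the strap is pushed home (value of joint strap below 0.05 rad), for 0.2 s.
2. with the strap home, the wing nut is turned fully down (value of joint strap below 0.05 rad and value of joint wing_nut above 6.2 rad), for 0.2 s.
At the end, for the whole second after the job is handed in: The strap is home (joint under 0.05 rad), the nut is down (joint over 6.2 of 6.5 rad) and at rest, and the core lies within 15 mm of where it was (all of step 2 and distance of core from where it was at the start of the episode below 0.015 m and velocity of joint wing_nut between -0.05 and 0.05 rad/s); the robot touches nothing.
It fails at once if the nut is pinched or forced (finger force on it over 35 N) (contact force between the fingers and wing_nut above 35 N).
It fails at once if the strap is pinched or forced (finger force on it over 35 N) (contact force between the fingers and strap above 35 N).
It fails at once if the core is lifted or shoved more than 15 mm (distance of core from where it was at the start of the episode above 0.015 m).
It fails at once if a bystander is moved more than 20 mm (distance of any of strip, glue, roller, box, driver from where it was at the start of the episode above 0.02 m).
It also fails if it takes over 64 s, if anything falls off the work surface, if the arm or the gripper's body presses on something with over 40 N, if the wrist force passes 120 N, or if a joint passes its speed limit or range.

## Robot

A 6-joint arm with a two-finger parallel gripper is mounted at the origin on a cart in front of the work surface, level with it; the furniture and walls round the work are solid. World frame = base frame: x ahead of the robot, y to its left, z up, the work surface at z = 0. Lengths are in mm, angles in rad, forces in N, time in s.
With the tool pointing down it reaches from about 325 to 925 mm from the base axis. Payload 3.1 kg.
Tool frame: the origin (TCP) lies midway between the tips of the shut fingers; the grasp point (between the pads) lies 19 mm behind it; z points along the fingers, y is the line along which they close (so a half turn about z gives the same grasp; the last joint's range is limited). The gripper opens to 85 mm and grips with 20 to 120 N. Pads are 22 mm wide; open, the fingers measure 114 mm over their backs; the gripper's body (76 mm by 85 mm) begins 54 mm behind the grasp point. The pads swing forward as they close: fully open they stand 13 mm farther back than shut.
Start: joints at [1.111, 0.217, 1.613, -0, 1.311, -0.112], TCP at [213.001, 587.597, 231.3] pointing down, gripper open.
Joint ranges: [-2.75, 2.75], [-0.78, 2.1], [0.31, 2.55], [-1.13, 4.27], [0.13, 2.63], [-2.58, 2.58]. Speed limits (rad/s): [2.79, 2.79, 3.14, 3.14, 3.14, 3.14].

## Interface

Orientations are given as [roll, pitch, yaw] about the fixed x, y, z axes, in that order (R = Rz(yaw) Ry(pitch) Rx(roll)).
In Python, from station import bot, viewer gives the robot as it stands. The module is installed in compiled form; this text tells all that it offers.
- The arm moves only by the tool drive_tool, never from a script. Its argument "increments" is a list of rows, each a list of 3 entries, a list of its own where there are three numbers: the turn, a rotation vector about the tool's x, y, z in degrees, then the shift along the tool's x, y, z in m, then the opening, from -1 (shut) to 1 (fully open). In form: [[[wx, wy, wz], [x, y, z], jaw], ...]. A call has exactly 8 rows; each row is the pose to reach, as a shift and turn from the pose commanded when the call began, along the tool's axes at that moment; what a row does not reach only later rows make up. A row lasts 1/10 s, in which the tool goes at most 50 mm and 8.59 degrees, less where a joint would pass 70% of its speed; a pose out of reach is approached as far as the arm can. A call with a gripper value outside its range is refused whole. The fingers move at their own pace and stop on an object; the grip force is fixed at half the most. Time passes only in rows, so rows that repeat a pose let the fingers close, or fill a call up. It gives the time, the measured TCP pose, the force, the opening and the grip force at its end, in the units of the state.
- bot.read_state(): the state, without advancing time (a new reading comes with each control period).
- viewer.grab_frame(name): name is "side" or "top"; returns a dict with "image" (400x640x3 uint8, red, green, blue), "depth" (400x640 float32, mm along the optical axis (not along the pixel's ray), 0 where there is no reading), "fx", "fy", "cx", "cy" (pixels), "dist" ([k1, k2, p1, p2, k3] as OpenCV has them; the pictures are not rectified), "extrinsics" (4x4, takes a point from world to camera coordinates). Camera axes: x right, y down, z forward; pixel columns grow to the right and rows downward; lengths in mm; the calibration is good to about 2 mm. A picture is of the moment at which its call begins.
- bot.sign_off(): hands the job in; it is judged then, once.
The state is a dict: "time": time; "joints": joint angles; "joint_vel": joint speeds; "joint_efforts": joint torques, N m; "eef_pos": TCP position; "tcp_rot": TCP orientation; "force": force on the tool from outside, world axes, zero at the start; "torque": the same for the moment, N m; "opening": finger opening in mm; "gripper_force": force on a finger pad.
Only numpy, scipy, OpenCV 4.12 (cv2) and the standard library are available. Lean on these libraries where they do the work, as an engineer would, in place of code of your own. Each camera call takes 0.05 s, during which the arm holds its last target. There are 200 camera calls.

## Working session

There is one attempt and no reset: what is moved stays moved. The work goes in short steps, Python scripts to look and compute and a tool call to move; the robot and the scene stay as the last step left them, time stands still between calls to the robot, and variables do not carry over. Pictures are saved under pics/ and viewed, at most 10 in all, crops included, and the job is handed in when it is done.

Besides the shell and the picture viewer there is one more tool, called after "Request:" by a JSON object that holds its "fn" and its "kwargs", one argument or row to a line. drive_tool: Moves the arm, as the interface text tells. Its arguments: {"type":"object","properties":{"increments":{"type":"array","items":{"type":"array"}}},"required":["increments"]}

```bash
mkdir -p pics; python3 - <<'E'
from station import bot, viewer
import cv2,numpy as np,pickle
print(bot.read_state())
for n in("side","top"):
    f=viewer.grab_frame(n); pickle.dump(f,open(n+'.pkl','wb'))
    cv2.imwrite(f'pics/{n}0.png',f['image'][:,:,::-1]); print(n,f['extrinsics'].round(3).tolist(),f['fx'],f['cx'],f['cy'],f['dist'])
E
```

```text
{'time': 0.0, 'joints': array([ 1.11081793e+00,  2.17744376e-01,  1.61497343e+00,  3.10486280e-05,
        1.31128772e+00, -1.12182744e-01]), 'joint_vel': array([ 0.00193087, -0.00079721,  0.00107923, -0.00066587,  0.00143566,
        0.00107782]), 'joint_efforts': array([-4.08387141e-04, -3.96836364e+01, -3.03858519e+01, -3.42275944e-04,
        9.83913196e-03, -5.34037838e-06]), 'eef_pos': array([212.60557018, 586.84401677, 229.95381896]), 'tcp_rot': array([-3.13919831e+00, -2.99915546e-04,  2.79378864e+00]), 'force': array([ 0.08129607, -1.14656426,  0.23173667]), 'torque': array([0.02869382, 0.02365715, 0.05038281]), 'gripper_force': 0.0, 'opening': 85.35618843179925}
side [[-0.995, -0.094, -0.017, 545.201], [-0.034, 0.519, -0.854, 126.787], [0.089, -0.85, -0.52, 1118.526], [0.0, 0.0, 0.0, 1.0]] 361.3972339480326 321.0509111666077 202.22187784946559 [0.01149892 0.         0.         0.         0.        ]
top [[0.02, -1.0, -0.008, 9.893], [-0.998, -0.019, -0.06, 545.957], [0.059, 0.01, -0.998, 1357.021], [0.0, 0.0, 0.0, 1.0]] 503.5159635056746 314.8865333866978 192.703043220629 [-0.03253719  0.          0.          0.          0.        ]
```

View pics/top0.png

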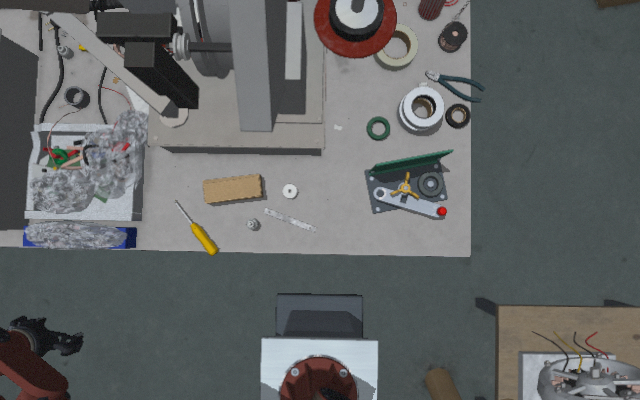

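View pics/side0.png

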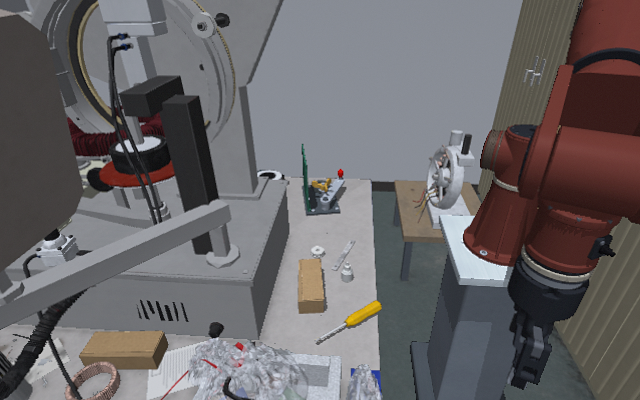

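The top view shows the fixture at about (405,187), with the knob at (442,211), the nut at (404,188) and the guard's top edge from (372,168) to (452,152). The bystanders are left of column 320. Next I'll zoom in on the fixture.

```bash
cat > h.py <<'E'
import cv2,numpy as np,pickle
from station import bot, viewer
def K(f): return np.array([[f['fx'],0,f['cx']],[0,f['fy'],f['cy']],[0,0,1.]])
def ray(f,uv):
    n=cv2.undistortPoints(np.array(uv,float).reshape(-1,1,2),K(f),np.array(f['dist'])).reshape(-1,2)
    E=f['extrinsics'];R=E[:3,:3];c=-R.T@E[:3,3]
    return c,np.c_[n,np.ones(len(n))]@R
def onz(f,uv,z):
    c,d=ray(f,uv); return c+d*((z-c[2])/d[:,2])[:,None]
def proj(f,p):
    E=f['extrinsics'];r,_=cv2.Rodrigues(E[:3,:3])
    return cv2.projectPoints(np.array(p,float).reshape(-1,1,3),r,E[:3,3],K(f),np.array(f['dist']))[0].reshape(-1,2)
def mask(f,lo,hi,box):
    h=cv2.cvtColor(f['image'],cv2.COLOR_RGB2HSV);m=cv2.inRange(h,lo,hi);o=np.zeros_like(m)
    a,b,c,d=box;o[b:d,a:c]=m[b:d,a:c];return o
def crop(f,box,s,name):
    a,b,c,d=box;cv2.imwrite(name,cv2.resize(f['image'][b:d,a:c,::-1],None,fx=s,fy=s,interpolation=cv2.INTER_CUBIC))
E
python3 - <<'E'
from h import *
t=pickle.load(open('top.pkl','rb'));s=pickle.load(open('side.pkl','rb'))
bt=(355,140,465,225);bs=(290,130,370,225)
a=cv2.resize(t['image'][140:225,355:465,::-1],None,fx=7,fy=7,interpolation=cv2.INTER_CUBIC)
cv2.imwrite('pics/ct.png',a)
crop(s,bs,6,'pics/cs.png')
for n,f,b in(('t',t,bt),('s',s,bs)):
    for c,lo,hi in(('red',(0,150,80),(6,255,255)),('gold',(12,110,80),(28,255,255)),('green',(60,80,20),(90,255,255))):
        m=mask(f,lo,hi,b);p=np.argwhere(m)[:,::-1]
        print(n,c,len(p),p.mean(0).round(2) if len(p) else '',p.min(0),p.max(0))
        if n=='t' and c=='red':print(onz(t,p.mean(0),85))
        if n=='t' and c=='gold':print(onz(t,p.mean(0),72))
        if n=='t' and c=='green':
            for x in range(p[:,0].min(),p[:,0].max()+1,8):
                q=p[p[:,0]==x];print(x,q[:,1].min(),q[:,1].max(),[int(f['depth'][y,x]) for y in q[:,1]])
E
```

```text
t red 56 [441.82 210.68] [438 207] [446 214]
[[ 501.32713513 -309.18631322   85.        ]]
t gold 158 [405.84 187.13] [391 172] [418 198]
[[ 561.51673674 -217.74267422   72.        ]]
t green 722 [407.74 162.72] [369 150] [452 175]
369 173 174 [1370, 1372]
377 164 173 [1201, 1201, 1222, 1251, 1271, 1306, 1332, 1365, 1376, 1375]
385 162 172 [1202, 1202, 1205, 1233, 1257, 1292, 1323, 1352, 1372, 1375, 1367]
393 161 171 [1202, 1203, 1225, 1248, 1276, 1305, 1343, 1370, 1370, 1371, 1383]
401 160 169 [1199, 1206, 1236, 1261, 1298, 1323, 1356, 1372, 1373, 1375]
409 158 167 [1199, 1204, 1222, 1256, 1279, 1306, 1340, 1363, 1378, 1374]
417 156 166 [1198, 1200, 1210, 1240, 1268, 1291, 1329, 1356, 1374, 1372, 1372]
425 155 164 [1206, 1203, 1227, 1253, 1278, 1313, 1344, 1371, 1370, 1375]
433 153 163 [1202, 1203, 1216, 1242, 1295, 1329, 1365, 1371, 1377, 1379]
441 152 156 [1200, 1203, 1230, 1254, 1282]
449 150 152 [1201, 1201, 1223]
s red 30 [340.   172.73] [338 169] [342 176]
s gold 121 [321.37 184.45] [312 178] [330 191]
s green 210 [305.5  181.43] [302 144] [310 211]
```

View pics/ct.png

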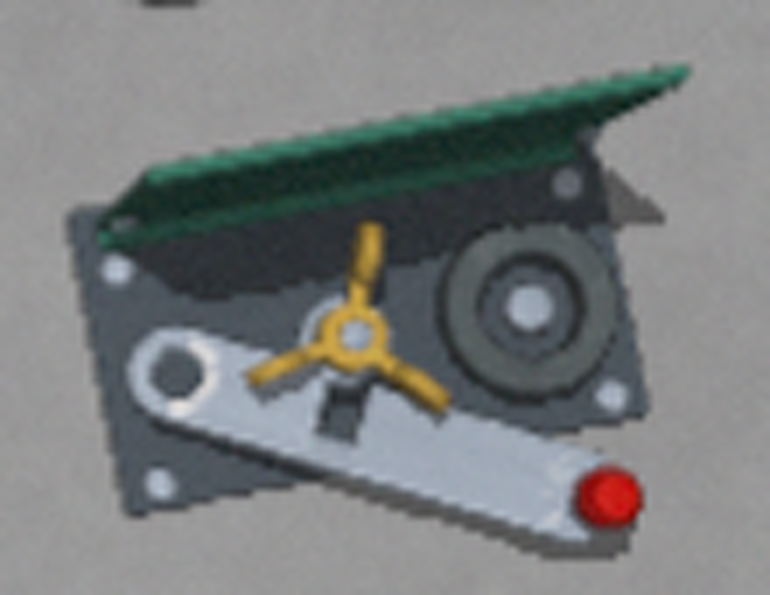

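View pics/cs.png

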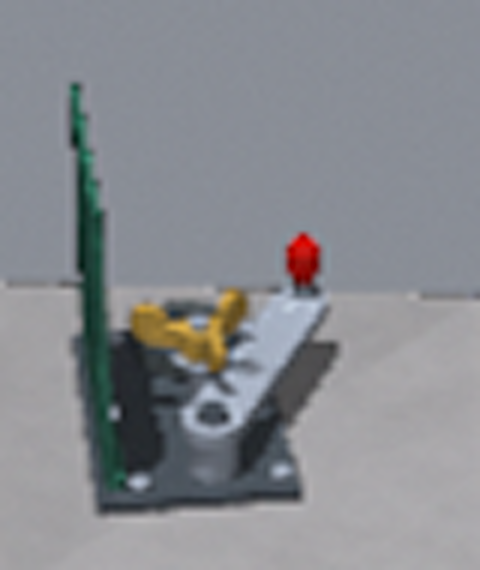

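The crops are clear. The plate corners, heel post, spigot, stud and guard edge can all be picked, the strap is open, and the wings are at crop (370,240), (265,375) and (435,395). I'll fit the fixture pose from these points.

```bash
cat >> h.py <<'E'
T=pickle.load(open('top.pkl','rb'))
def fit(P,Q):  # rigid 2D  Q=R P+t
    p,q=P.mean(0),Q.mean(0);A=(P-p);B=(Q-q)
    th=np.arctan2((A[:,0]*B[:,1]-A[:,1]*B[:,0]).sum(),(A*B).sum());R=np.array([[np.cos(th),-np.sin(th)],[np.sin(th),np.cos(th)]])
    return th,R,q-R@p
E
python3 - <<'E'
from h import *
t=T
L=[((72,90),10,(68,212)),((-50,90),10,(127,515)),((-50,-120),10,(645,412)),((0,65),47,(177,373)),((0,-78),32,(530,307)),((0,0),78,(354,333)),((60,80),190,(148,180)),((60,-110),190,(690,72))]
c2u=lambda c:(355+(c[0]+.5)/7-.5,140+(c[1]+.5)/7-.5)
P=np.array([l[0] for l in L],float);Q=np.array([onz(t,c2u(l[2]),l[1])[0,:2] for l in L])
th,R,tr=fit(P,Q);print(th,tr);print((P@R.T+tr-Q).round(1))
k=onz(t,c2u((610,495)),85)[0,:2];kf=R.T@(k-tr);print('knob',k,kf,np.hypot(*(kf-[0,65])),'open',np.arctan2(-kf[0],65-kf[1]))
for w in((370,235),(258,378),(438,402)):
    for z in(70,):
        q=onz(t,c2u(w),75)[0,:2];f=R.T@(q-tr);print('wing',f.round(1),np.hypot(*f).round(1),np.degrees(np.arctan2(f[1],f[0])).round(1))
E
```

```text
0.21175879645596185 [ 560.89986252 -215.33724327]
[[ 0.9  1.6]
 [-0.   0.6]
 [-0.  -2.5]
 [ 0.5  1.1]
 [ 1.5 -1.1]
 [-0.1 -0.4]
 [-1.   0.6]
 [-1.8 -0.1]]
knob [ 502.33737049 -308.90344478] [-76.92008714 -79.16754217] 163.4043451702191 open 0.49012326959565516
wing [ 35.1 -13.4] 37.6 -20.9
wing [-9.3 38.4] 39.5 103.6
wing [-30.9 -25.7] 40.2 -140.3
```

Request:
{"fn": "drive_tool", "kwargs": {
  "increments": [
    [[0, 0, 4], [-0.02, -0.017, 0], -1],
    [[0, 0, 11], [-0.055, -0.048, 0], -1],
    [[0, 0, 19], [-0.095, -0.083, 0], -1],
    [[0, 0, 27], [-0.137, -0.119, 0], -1],
    [[0, 0, 35], [-0.178, -0.155, 0], -1],
    [[0, 0, 43], [-0.219, -0.19, 0], -1],
    [[0, 0, 51], [-0.257, -0.223, 0], -1],
    [[0, 0, 57.9], [-0.291, -0.253, 0], -1]
  ]
}}

```text
time: 0.9
eef_pos: [394.5, 259.7, 231.0]
tcp_rot: [-3.141, 0.0, 1.778]
force: [0.9, 0.3, -0.9]
opening: 0.1
gripper_force: 0.0
```

Request:
{"fn": "drive_tool", "kwargs": {
  "increments": [
    [[0, 0, 0], [-0.018, -0.002, 0], -1],
    [[0, 0, 0], [-0.055, -0.006, 0], -1],
    [[0, 0, 0], [-0.1, -0.012, 0], -1],
    [[0, 0, 0], [-0.147, -0.017, 0], -1],
    [[0, 0, 0], [-0.194, -0.022, 0], -1],
    [[0, 0, 0], [-0.241, -0.028, 0], -1],
    [[0, 0, 0], [-0.268, -0.031, 0], -1],
    [[0, 0, 0], [-0.284, -0.033, 0], -1]
  ]
}}

```text
time: 1.7
eef_pos: [421.5, -25.3, 231.0]
tcp_rot: [-3.141, 0.0, 1.78]
force: [-0.2, -0.8, -0.2]
opening: 0.1
gripper_force: 0.0
```

Request:
{"fn": "drive_tool", "kwargs": {
  "increments": [
    [[0, 0, 0], [-0.018, -0.002, 0.005], -1],
    [[0, 0, 0], [-0.055, -0.006, 0.015], -1],
    [[0, 0, 0], [-0.1, -0.012, 0.03], -1],
    [[0, 0, 0], [-0.147, -0.017, 0.04], -1],
    [[0, 0, 0], [-0.194, -0.022, 0.05], -1],
    [[0, 0, 0], [-0.241, -0.028, 0.06], -1],
    [[0, 0, 0], [-0.268, -0.031, 0.08], -1],
    [[0, 0, 0], [-0.284, -0.033, 0.1], -1]
  ]
}}

```text
time: 2.5
eef_pos: [449.6, -310.5, 130.8]
tcp_rot: [3.141, 0.001, 1.781]
force: [-0.2, 0.7, -0.2]
opening: 0.2
gripper_force: 0.0
```

Request:
{"fn": "drive_tool", "kwargs": {
  "increments": [
    [[0, 0, 0], [0, 0, 0.02], -1],
    [[0, 0, 0], [0, 0, 0.04], -1],
    [[0, 0, 0], [0, 0, 0.055], -1],
    [[0, 0, 0], [0, 0, 0.065], -1],
    [[0, 0, 0], [0, 0, 0.069], -1],
    [[0, 0, 0], [0, 0, 0.069], -1],
    [[0, 0, 0], [0, 0, 0.069], -1],
    [[0, 0, 0], [0, 0, 0.069], -1]
  ]
}}

```text
time: 3.3
eef_pos: [450.3, -308.1, 63.4]
tcp_rot: [3.14, 0.002, 1.783]
force: [-0.3, -0.1, -0.5]
opening: 0.0
gripper_force: 0.0
```

```bash
cat >> h.py <<'E'
TH=.2118;TR=np.array([560.9,-215.3]);RF=np.array([[np.cos(TH),-np.sin(TH)],[np.sin(TH),np.cos(TH)]])
def tf(p): return RF.T@(np.array(p)[:2]-TR)
def st():
    s=bot.read_state();print('t',round(s['time'],2),'tcp_f',tf(s['eef_pos']).round(1),'z',s['eef_pos'][2].round(1),'rot',s['tcp_rot'].round(3),'F_f',(RF.T@s['force'][:2]).round(2),s['force'][2].round(2))
def look(name=None):
    t=viewer.grab_frame('top')
    if name: crop(t,(355,140,465,225),7,name)
    p=np.argwhere(mask(t,(0,150,80),(6,255,255),(355,140,465,225)))[:,::-1]
    if len(p)>15: print('knob_f',tf(onz(t,p.mean(0),85)[0]).round(1),len(p))
    m=mask(t,(12,110,80),(28,255,255),(355,140,465,225));p=np.argwhere(m)[:,::-1]
    q=np.array([tf(x) for x in onz(t,p,76)]);r=np.hypot(*q.T);a=np.degrees(np.arctan2(q[:,1],q[:,0]))
    ok=(r>18)&(r<48);z=np.exp(3j*np.radians(a[ok])).mean()
    print('gold',len(p),'angle mod120',np.degrees(np.angle(z))/3,'conc',abs(z).round(2),'outer angles',np.sort(a[(r>28)&(r<48)]).round(0).tolist())
    return t
E
python3 -c "
from h import *
st();look('pics/a.png')"
```

```text
t 3.3 tcp_f [-127.6  -67.5] z 63.4 rot [3.140e+00 2.000e-03 1.783e+00] F_f [-0.35 -0.03] -0.52
gold 160 angle mod120 -19.740789718340405 conc 0.96 outer angles [-146.0, -146.0, -146.0, -144.0, -143.0, -143.0, -143.0, -141.0, -140.0, -140.0, -139.0, -139.0, -138.0, -137.0, -136.0, -136.0, -134.0, -133.0, -132.0, -30.0, -29.0, -28.0, -27.0, -26.0, -25.0, -24.0, -23.0, -22.0, -21.0, -20.0, -20.0, -19.0, -18.0, -16.0, -16.0, -15.0, -15.0, -15.0, 98.0, 99.0, 99.0, 100.0, 101.0, 102.0, 103.0, 104.0, 104.0, 104.0, 106.0, 106.0]
```

View pics/a.png

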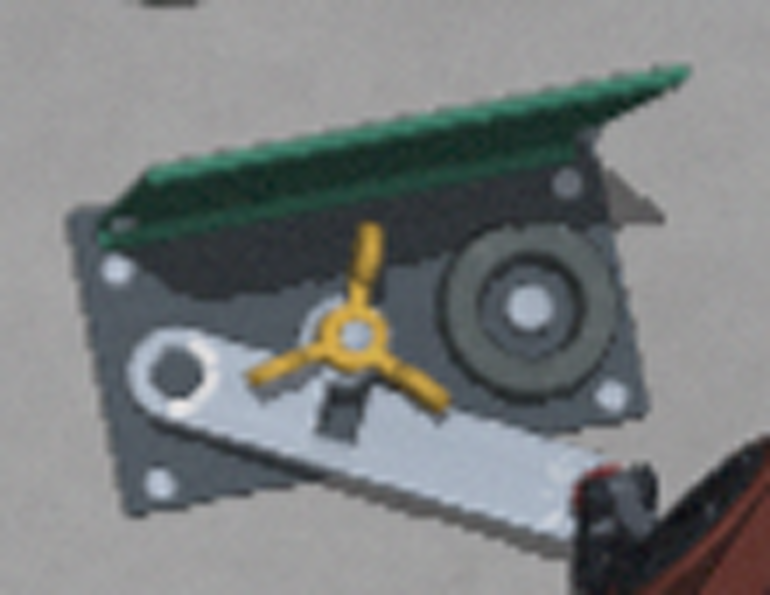

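The arm's in place beside the knob, at crop (600,470), and the scene is undisturbed. I'll line up and push most of the way, then creep.

Request:
{"fn": "drive_tool", "kwargs": {
  "increments": [
    [[0, 0, 0], [-0.007, 0, 0.002], -1],
    [[0, 0, 0], [-0.014, 0.004, 0.003], -1],
    [[0, 0, 0], [-0.014, 0.01, 0.003], -1],
    [[0, 0, 0], [-0.015, 0.016, 0.003], -1],
    [[0, 0, 0], [-0.016, 0.022, 0.003], -1],
    [[0, 0, 0], [-0.017, 0.028, 0.003], -1],
    [[0, 0, 0], [-0.018, 0.034, 0.003], -1],
    [[0, 0, 0], [-0.019, 0.04, 0.003], -1]
  ]
}}

```text
time: 4.15
eef_pos: [492.9, -317.9, 59.3]
tcp_rot: [-3.141, 0.0, 1.783]
force: [-1.1, -1.9, -0.2]
opening: 0.0
gripper_force: 0.9
```

Request:
{"fn": "drive_tool", "kwargs": {
  "increments": [
    [[0, 0, 0], [-0.002, 0.005, 0], -1],
    [[0, 0, 0], [-0.004, 0.01, 0], -1],
    [[0, 0, 0], [-0.006, 0.015, 0], -1],
    [[0, 0, 0], [-0.007, 0.02, 0], -1],
    [[0, 0, 0], [-0.008, 0.025, 0], -1],
    [[0, 0, 0], [-0.009, 0.03, 0], -1],
    [[0, 0, 0], [-0.01, 0.035, 0], -1],
    [[0, 0, 0], [-0.01, 0.035, 0], -1]
  ]
}}

```text
time: 4.95
eef_pos: [529.9, -319.7, 59.4]
tcp_rot: [3.141, -0.0, 1.783]
force: [-0.8, 0.3, -0.6]
opening: -0.0
gripper_force: 0.0
```

```bash
python3 -c "
from h import *
st();look('pics/b.png')"
```

```text
t 4.95 tcp_f [-52.3 -95.5] z 59.4 rot [ 3.141 -0.     1.783] F_f [-0.7   0.45] -0.62
gold 151 angle mod120 -19.760400342652954 conc 0.96 outer angles [-146.0, -146.0, -146.0, -144.0, -143.0, -143.0, -143.0, -141.0, -140.0, -140.0, -139.0, -139.0, -138.0, -137.0, -136.0, -136.0, -134.0, -30.0, -29.0, -28.0, -27.0, -26.0, -25.0, -24.0, -23.0, -22.0, -21.0, -20.0, -20.0, -19.0, -18.0, -16.0, -16.0, -15.0, -15.0, -15.0, -11.0, 99.0, 99.0, 100.0, 101.0, 102.0, 103.0, 104.0, 104.0, 104.0, 106.0, 106.0]
```

View pics/b.png

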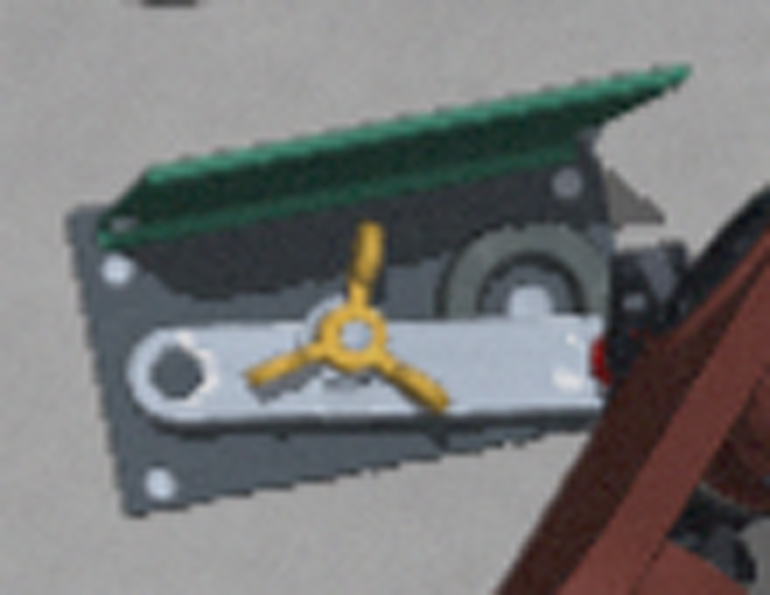

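The strap has swung partway: its bar is now horizontal in the crop and has about 0.18 rad to go. I'll continue, then creep.

Request:
{"fn": "drive_tool", "kwargs": {
  "increments": [
    [[0, 0, 0], [0, 0.004, 0], -1],
    [[0, 0, 0], [-0.001, 0.008, 0], -1],
    [[0, 0, 0], [-0.001, 0.011, 0], -1],
    [[0, 0, 0], [-0.002, 0.013, 0], -1],
    [[0, 0, 0], [-0.002, 0.015, 0], -1],
    [[0, 0, 0], [-0.003, 0.017, 0], -1],
    [[0, 0, 0], [-0.003, 0.018, 0], -1],
    [[0, 0, 0], [-0.003, 0.019, 0], -1]
  ]
}}

```text
time: 5.8
eef_pos: [548.2, -319.0, 59.2]
tcp_rot: [-3.141, 0.0, 1.783]
force: [-0.5, -0.8, -0.8]
opening: -0.3
gripper_force: 0.5
```

Request:
{"fn": "drive_tool", "kwargs": {
  "increments": [
    [[0, 0, 0], [0, 0.0005, 0], -1],
    [[0, 0, 0], [0, 0.001, 0], -1],
    [[0, 0, 0], [0, 0.0015, 0], -1],
    [[0, 0, 0], [0, 0.002, 0], -1],
    [[0, 0, 0], [0, 0.0025, 0], -1],
    [[0, 0, 0], [0, 0.003, 0], -1],
    [[0, 0, 0], [0, 0.0035, 0], -1],
    [[0, 0, 0], [0, 0.0035, 0], -1]
  ]
}}

```text
time: 6.6
eef_pos: [551.8, -318.3, 59.4]
tcp_rot: [3.141, 0.0, 1.783]
force: [-0.4, -0.7, 0.1]
opening: 0.1
gripper_force: 0.4
```

Request:
{"fn": "drive_tool", "kwargs": {
  "increments": [
    [[0, 0, 0], [0, 0.0005, 0], -1],
    [[0, 0, 0], [0, 0.001, 0], -1],
    [[0, 0, 0], [0, 0.0015, 0], -1],
    [[0, 0, 0], [0, 0.002, 0], -1],
    [[0, 0, 0], [0, 0.0025, 0], -1],
    [[0, 0, 0], [0, 0.003, 0], -1],
    [[0, 0, 0], [0, 0.003, 0], -1],
    [[0, 0, 0], [0, 0.003, 0], -1]
  ]
}}

```text
time: 7.4
eef_pos: [554.6, -317.5, 59.3]
tcp_rot: [3.141, -0.0, 1.783]
force: [-0.5, -0.3, 0.8]
opening: 0.0
gripper_force: 0.3
```

```bash
python3 -c "
from h import *
st()
s=viewer.grab_frame('side');p=np.argwhere(mask(s,(0,150,80),(6,255,255),(290,130,370,225)))[:,::-1];print(len(p),p.mean(0))
c,d=ray(s,p.mean(0));q=c+d[0]*((-313-c[1])/d[0,1]);print(q,'exp home px',proj(s,[[560.9-100*-.2102,-215.3-97.8,76]]))
crop(s,(290,130,370,225),6,'pics/c.png')"
```

```text
t 7.4 tcp_f [-27.6 -98.6] z 59.3 rot [ 3.141 -0.     1.783] F_f [-0.58 -0.14] 0.76
31 [320.29032258 171.74193548]
[ 578.98843839 -313.           73.13640672] exp home px [[319.52446142 171.04463416]]
```

View pics/c.png

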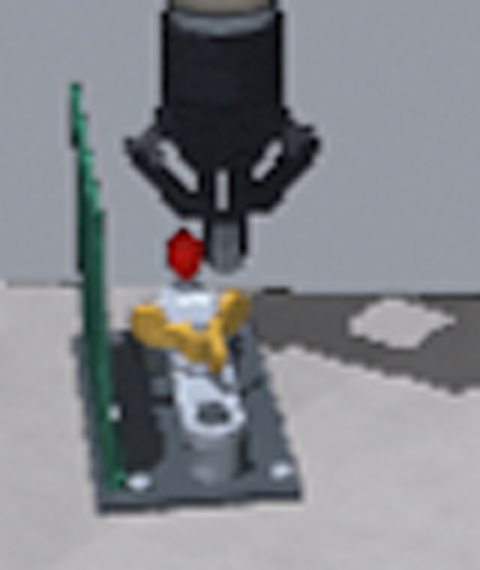

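Request:
{"fn": "drive_tool", "kwargs": {
  "increments": [
    [[0, 0, 0], [0, 0.0004, 0], -1],
    [[0, 0, 0], [0, 0.0008, 0], -1],
    [[0, 0, 0], [0, 0.0012, 0], -1],
    [[0, 0, 0], [0, 0.0016, 0], -1],
    [[0, 0, 0], [0, 0.002, 0], -1],
    [[0, 0, 0], [0, 0.002, 0], -1],
    [[0, 0, 0], [0, 0.002, 0], -1],
    [[0, 0, 0], [0, 0.002, 0], -1]
  ]
}}

```text
time: 8.25
eef_pos: [556.5, -317.2, 59.3]
tcp_rot: [3.141, 0.0, 1.783]
force: [-1.1, -1.1, 0.4]
opening: -0.3
gripper_force: 0.3
```

Request:
{"fn": "drive_tool", "kwargs": {
  "increments": [
    [[0, 0, 0], [0, 0.0003, 0], -1],
    [[0, 0, 0], [0, 0.0006, 0], -1],
    [[0, 0, 0], [0, 0.0009, 0], -1],
    [[0, 0, 0], [0, 0.0012, 0], -1],
    [[0, 0, 0], [0, 0.0015, 0], -1],
    [[0, 0, 0], [0, 0.0015, 0], -1],
    [[0, 0, 0], [0, 0.0015, 0], -1],
    [[0, 0, 0], [0, 0.0015, 0], -1]
  ]
}}

```text
time: 9.05
eef_pos: [557.4, -317.0, 59.2]
tcp_rot: [-3.141, -0.0, 1.783]
force: [-4.8, -2.2, 2.3]
opening: -0.0
gripper_force: 2.3
```

The force rises against the stop, so the strap is home. I'll retract and hover beside the front-right wing.

Request:
{"fn": "drive_tool", "kwargs": {
  "increments": [
    [[0, 0, 0], [0, -0.006, 0], -1],
    [[0, 0, 0], [0, -0.015, 0], -1],
    [[0, 0, 0], [0, -0.015, -0.02], -1],
    [[0, 0, 0], [0, -0.015, -0.045], -1],
    [[0, 0, 0], [0.005, -0.01, -0.06], -1],
    [[0, 0, 0], [0.03, 0.005, -0.06], -1],
    [[0, 0, 0], [0.055, 0.018, -0.06], -1],
    [[0, 0, 0], [0.0625, 0.022, -0.06], -1]
  ]
}}

```text
time: 9.85
eef_pos: [566.8, -248.3, 119.4]
tcp_rot: [3.141, -0.001, 1.785]
force: [0.3, -0.2, 0.4]
opening: 0.1
gripper_force: 0.0
```

```bash
python3 -c "
from h import *
st()
for w in (-45,): pass
f=viewer.grab_frame('side');crop(f,(290,130,370,225),6,'pics/d.png');p=np.argwhere(mask(f,(0,150,80),(6,255,255),(290,130,370,225)))[:,::-1];print(len(p),p.mean(0))"
```

```text
t 9.85 tcp_f [ -1.1 -33.5] z 119.4 rot [ 3.141e+00 -1.000e-03  1.785e+00] F_f [ 0.22 -0.26] 0.37
28 [319.42857143 171.92857143]
```

View pics/d.png

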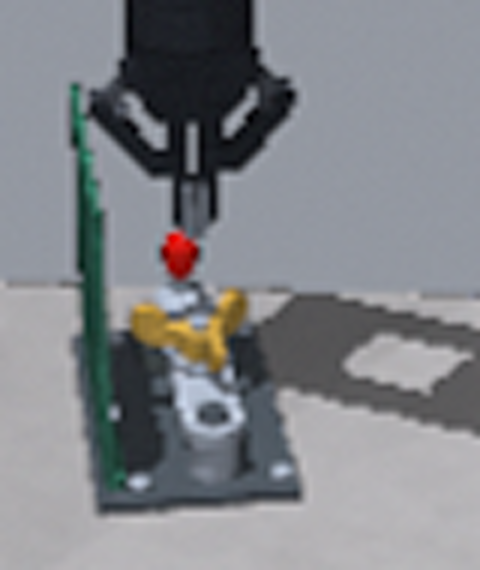

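The strap is home: the knob is now at side pixel (319.4,171.9), where it was predicted. The knuckles clear the guard by about 10 mm. I'll descend.

Request:
{"fn": "drive_tool", "kwargs": {
  "increments": [
    [[0, 0, 0], [-0.001, -0.002, 0], -1],
    [[0, 0, 0], [-0.001, -0.002, 0.01], -1],
    [[0, 0, 0], [-0.001, -0.002, 0.022], -1],
    [[0, 0, 0], [-0.001, -0.002, 0.034], -1],
    [[0, 0, 0], [-0.001, -0.002, 0.044], -1],
    [[0, 0, 0], [-0.001, -0.002, 0.051], -1],
    [[0, 0, 0], [-0.001, -0.002, 0.0535], -1],
    [[0, 0, 0], [-0.001, -0.002, 0.0535], -1]
  ]
}}

```text
time: 10.7
eef_pos: [564.2, -252.4, 65.1]
tcp_rot: [-3.141, -0.001, 1.783]
force: [-0.1, 0.5, 0.4]
opening: -0.2
gripper_force: 0.0
```

```bash
python3 -c "
from h import *
st()"
```

```text
t 10.7 tcp_f [ -4.6 -37. ] z 65.1 rot [-3.141e+00 -1.000e-03  1.783e+00] F_f [0.03 0.5 ] 0.41
```

Request:
{"fn": "drive_tool", "kwargs": {
  "increments": [
    [[0, 0, 0], [0.0009, -0.0037, 0], -1],
    [[0, 0, 0], [0.002, -0.0074, 0], -1],
    [[0, 0, 0], [0.0035, -0.011, 0], -1],
    [[0, 0, 0], [0.0053, -0.0145, 0], -1],
    [[0, 0, 0], [0.0075, -0.0177, 0], -1],
    [[0, 0, 0], [0.0099, -0.0206, 0], -1],
    [[0, 0, 0], [0.0127, -0.0233, 0], -1],
    [[0, 0, 0], [0.0158, -0.0257, 0], -1]
  ]
}}

```text
time: 11.5
eef_pos: [535.8, -242.5, 65.9]
tcp_rot: [3.142, 0.0, 1.783]
force: [1.1, -0.2, -0.4]
opening: 0.1
gripper_force: 0.5
```

```bash
python3 -c "
from h import *
st();t=look('pics/e.png');f=viewer.grab_frame('side');crop(f,(290,130,370,225),6,'pics/f.png')
a=cv2.imread('pics/e.png');b=cv2.imread('pics/f.png');b=b[:,:];a=cv2.resize(a,(420,325));o=np.zeros((570,800,3),np.uint8);o[:325,:420]=a;o[:,420:]=cv2.resize(b,(380,451))[:0].reshape(0,380,3) if 0 else 0;o[:451,420:]=cv2.resize(b,(380,451));cv2.imwrite('pics/ef.png',o)"
```

```text
t 11.5 tcp_f [-30.2 -21.3] z 65.9 rot [3.142 0.    1.783] F_f [ 1.  -0.4] -0.39
gold 108 angle mod120 -49.95051670989229 conc 0.96 outer angles [64.0, 65.0, 66.0, 67.0, 68.0, 68.0, 69.0, 70.0, 71.0, 73.0, 73.0, 74.0, 74.0, 74.0, 78.0]
```

View pics/ef.png

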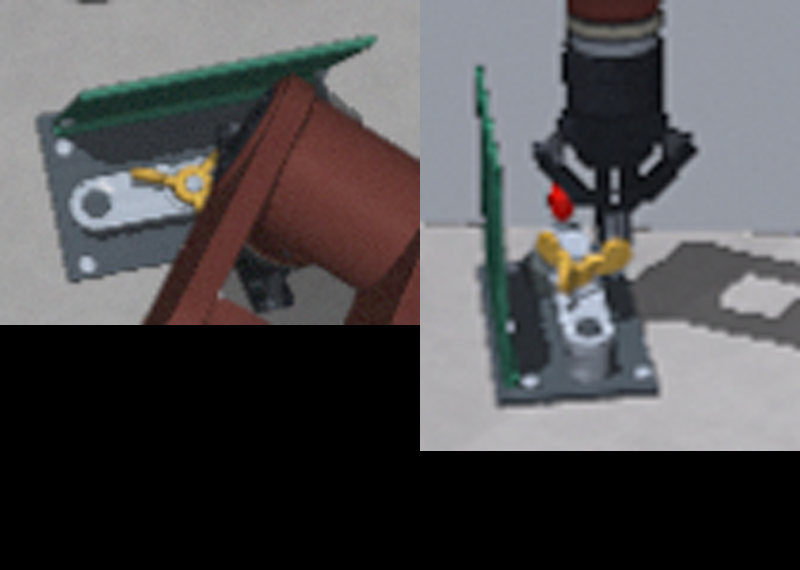

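The nut is turning: it has gone 30°, and the wing now visible is at 70° in the fixture frame. I'll continue the first stroke.

Request:
{"fn": "drive_tool", "kwargs": {
  "increments": [
    [[0, 0, 0], [0.0033, -0.0021, 0], -1],
    [[0, 0, 0], [0.0067, -0.0038, 0], -1],
    [[0, 0, 0], [0.0104, -0.0051, 0], -1],
    [[0, 0, 0], [0.0141, -0.006, 0], -1],
    [[0, 0, 0], [0.018, -0.0066, 0], -1],
    [[0, 0, 0], [0.0218, -0.0067, 0], -1],
    [[0, 0, 0], [0.0257, -0.0064, 0], -1],
    [[0, 0, 0], [0.0295, -0.0058, 0], -1]
  ]
}}

```text
time: 12.4
eef_pos: [524.0, -214.7, 65.8]
tcp_rot: [-3.141, 0.0, 1.783]
force: [-0.1, -1.7, 0.2]
opening: -0.0
gripper_force: 0.7
```

Request:
{"fn": "drive_tool", "kwargs": {
  "increments": [
    [[0, 0, 0], [0.0037, 0.0011, 0], -1],
    [[0, 0, 0], [0.0073, 0.0026, 0], -1],
    [[0, 0, 0], [0.0108, 0.0044, 0], -1],
    [[0, 0, 0], [0.014, 0.0066, 0], -1],
    [[0, 0, 0], [0.0169, 0.009, 0], -1],
    [[0, 0, 0], [0.0196, 0.0118, 0], -1],
    [[0, 0, 0], [0.022, 0.0149, 0], -1],
    [[0, 0, 0], [0.0241, 0.0182, 0], -1]
  ]
}}

```text
time: 13.2
eef_pos: [536.9, -187.1, 65.6]
tcp_rot: [-3.141, -0.001, 1.783]
force: [-1.0, -1.4, -0.6]
opening: -0.2
gripper_force: 0.5
```

```bash
python3 -c "
from h import *
st();look();f=viewer.grab_frame('side');p=np.argwhere(mask(f,(0,150,80),(6,255,255),(290,130,370,225)))[:,::-1];print(len(p),p.mean(0))"
```

```text
t 13.2 tcp_f [-17.6  32.6] z 65.6 rot [-3.141e+00 -1.000e-03  1.783e+00] F_f [-1.23 -1.14] -0.61
knob_f [  0.6 -99.5] 39Traceback (most recent call last):
  File "<string>", line 3, in <module>
    st();look();f=viewer.grab_frame('side');p=np.argwhere(mask(f,(0,150,80),(6,255,255),(290,130,370,225)))[:,::-1];print(len(p),p.mean(0))
         ~~~~^^
  File "h.py", line 33, in look
    q=np.array([tf(x) for x in onz(t,p,76)]);r=np.hypot(*q.T);a=np.degrees(np.arctan2(q[:,1],q[:,0]))
                               ~~~^^^^^^^^
  File "h.py", line 9, in onz
    c,d=ray(f,uv); return c+d*((z-c[2])/d[:,2])[:,None]
        ~~~^^^^^^
  File "h.py", line 5, in ray
    n=cv2.undistortPoints(np.array(uv,float).reshape(-1,1,2),K(f),np.array(f['dist'])).reshape(-1,2)
      ~~~~~~~~~~~~~~~~~~~^^^^^^^^^^^^^^^^^^^^^^^^^^^^^^^^^^^^^^^^^^^^^^^^^^^^^^^^^^^^^
cv2.error: OpenCV(4.12.0) /io/opencv/modules/calib3d/src/undistort.dispatch.cpp:347: error: (-215:Assertion failed) CV_IS_MAT(_src) && CV_IS_MAT(_dst) && (_src->rows == 1 || _src->cols == 1) && (_dst->rows == 1 || _dst->cols == 1) && _src->cols + _src->rows - 1 == _dst->rows + _dst->cols - 1 && (CV_MAT_TYPE(_src->type) == CV_32FC2 || CV_MAT_TYPE(_src->type) == CV_64FC2) && (CV_MAT_TYPE(_dst->type) == CV_32FC2 || CV_MAT_TYPE(_dst->type) == CV_64FC2) in function 'cvUndistortPointsInternal'
```

Request:
{"fn": "drive_tool", "kwargs": {
  "increments": [
    [[0, 0, 0], [0.0017, 0.0034, 0], -1],
    [[0, 0, 0], [0.003, 0.0071, 0], -1],
    [[0, 0, 0], [0.0039, 0.0108, 0], -1],
    [[0, 0, 0], [0.0045, 0.0147, 0], -1],
    [[0, 0, 0], [0.0045, 0.009, 0], -1],
    [[0, 0, 0], [0.0045, 0.007, 0], -1],
    [[0, 0, 0], [0.0045, 0.007, -0.015], -1],
    [[0, 0, 0], [0.0045, 0.007, -0.045], -1]
  ]
}}

```text
time: 14.05
eef_pos: [540.4, -180.6, 109.3]
tcp_rot: [-3.137, -0.004, 1.783]
force: [0.1, 0.5, 0.8]
opening: 0.0
gripper_force: 0.0
```

Request:
{"fn": "drive_tool", "kwargs": {
  "increments": [
    [[0, 0, 0], [0, -0.01, -0.01], -1],
    [[0, 0, 0], [0, -0.045, -0.01], -1],
    [[0, 0, 0], [0, -0.09, -0.01], -1],
    [[0, 0, 0], [0, -0.125, -0.01], -1],
    [[0, 0, 0], [0, -0.14, -0.01], -1],
    [[0, 0, 0], [0, -0.15, -0.01], -1],
    [[0, 0, 0], [0, -0.15, -0.01], -1],
    [[0, 0, 0], [0, -0.15, -0.01], -1]
  ]
}}

```text
time: 14.85
eef_pos: [397.4, -213.7, 121.6]
tcp_rot: [3.14, 0.001, 1.783]
force: [0.7, -0.1, -0.1]
opening: -0.3
gripper_force: 0.0
```

```bash
python3 -c "
from h import *
st();look('pics/g.png')"
```

```text
t 14.85 tcp_f [-159.5   35.9] z 121.6 rot [3.140e+00 1.000e-03 1.783e+00] F_f [ 0.66 -0.25] -0.1
knob_f [ -1.5 -98.5] 53
gold 150 angle mod120 -54.257087431909675 conc 0.97 outer angles [-180.0, -179.0, -178.0, -178.0, -177.0, -177.0, -176.0, -175.0, -175.0, -174.0, -173.0, -172.0, -172.0, -171.0, -169.0, -167.0, -165.0, -62.0, -61.0, -61.0, -59.0, -58.0, -58.0, -58.0, -58.0, -55.0, -55.0, -55.0, -55.0, -53.0, -52.0, -52.0, -51.0, -50.0, -49.0, 61.0, 62.0, 63.0, 63.0, 64.0, 65.0, 66.0, 67.0, 68.0, 68.0, 68.0, 69.0, 70.0, 71.0, 73.0, 73.0, 178.0]
```

View pics/g.png

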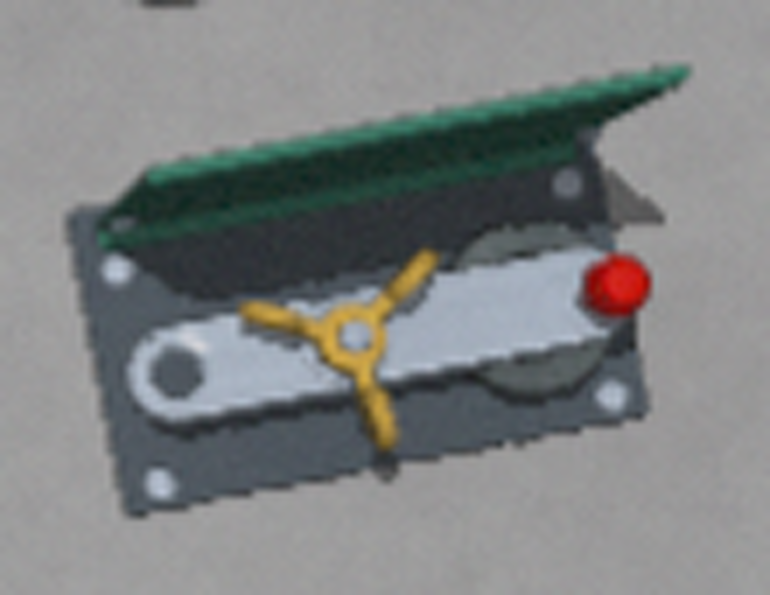

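The nut has turned about 154°, with wings now at 66°, −54° and −174°. The strap is home and the core is in place. Now the second stroke.

Request:
{"fn": "drive_tool", "kwargs": {
  "increments": [
    [[0, 0, 0], [-0.01, 0.02, 0], -1],
    [[0, 0, 0], [-0.028, 0.057, 0], -1],
    [[0, 0, 0], [-0.048, 0.1, 0], -1],
    [[0, 0, 0], [-0.063, 0.13, 0.005], -1],
    [[0, 0, 0], [-0.068, 0.141, 0.01], -1],
    [[0, 0, 0], [-0.068, 0.141, 0.025], -1],
    [[0, 0, 0], [-0.068, 0.141, 0.045], -1],
    [[0, 0, 0], [-0.068, 0.141, 0.056], -1]
  ]
}}

```text
time: 15.7
eef_pos: [545.3, -248.2, 61.4]
tcp_rot: [-3.137, -0.004, 1.784]
force: [0.2, 0.2, -0.6]
opening: -0.1
gripper_force: 0.0
```

```bash
python3 -c "
from h import *
st()"
```

```text
t 15.7 tcp_f [-22.2 -28.8] z 61.4 rot [-3.137 -0.004  1.784] F_f [0.26 0.19] -0.65
```

Request:
{"fn": "drive_tool", "kwargs": {
  "increments": [
    [[0, 0, 0], [0, 0, -0.002], -1],
    [[0, 0, 0], [0.0022, -0.0031, -0.002], -1],
    [[0, 0, 0], [0.0048, -0.006, -0.002], -1],
    [[0, 0, 0], [0.0077, -0.0086, -0.002], -1],
    [[0, 0, 0], [0.0108, -0.0108, -0.002], -1],
    [[0, 0, 0], [0.0142, -0.0128, -0.002], -1],
    [[0, 0, 0], [0.0177, -0.0143, -0.002], -1],
    [[0, 0, 0], [0.0177, -0.0143, -0.002], -1]
  ]
}}

```text
time: 16.5
eef_pos: [530.7, -235.6, 67.2]
tcp_rot: [3.141, 0.001, 1.784]
force: [0.4, 0.3, 0.8]
opening: 0.3
gripper_force: 0.2
```

```bash
python3 -c "
from h import *
st();look()"
```

```text
t 16.5 tcp_f [-33.8 -13.5] z 67.2 rot [3.141e+00 1.000e-03 1.784e+00] F_f [0.44 0.16] 0.78
gold 78 angle mod120 57.43308806550184 conc 0.97 outer angles [50.0, 52.0, 52.0, 52.0, 53.0, 54.0, 55.0, 56.0, 56.0, 56.0, 57.0, 58.0, 59.0, 60.0, 60.0, 61.0, 62.0, 63.0, 64.0]
```

Request:
{"fn": "drive_tool", "kwargs": {
  "increments": [
    [[0, 0, 0], [0.0033, -0.0018, 0], -1],
    [[0, 0, 0], [0.0071, -0.0026, 0], -1],
    [[0, 0, 0], [0.0109, -0.0031, 0], -1],
    [[0, 0, 0], [0.0148, -0.0032, 0], -1],
    [[0, 0, 0], [0.0186, -0.0028, 0], -1],
    [[0, 0, 0], [0.0225, -0.0021, 0], -1],
    [[0, 0, 0], [0.0262, -0.001, 0], -1],
    [[0, 0, 0], [0.0297, 0.0005, 0], -1]
  ]
}}

```text
time: 17.35
eef_pos: [524.6, -206.1, 66.6]
tcp_rot: [-3.141, -0.0, 1.783]
force: [-0.5, -1.1, -1.1]
opening: 0.0
gripper_force: 0.6
```

Request:
{"fn": "drive_tool", "kwargs": {
  "increments": [
    [[0, 0, 0], [0.0034, 0.0019, 0], -1],
    [[0, 0, 0], [0.0066, 0.0041, 0], -1],
    [[0, 0, 0], [0.0095, 0.0067, 0], -1],
    [[0, 0, 0], [0.0121, 0.0095, 0], -1],
    [[0, 0, 0], [0.0141, 0.0121, 0], -1],
    [[0, 0, 0], [0.0152, 0.0137, 0], -1],
    [[0, 0, 0], [0.0152, 0.0137, 0], -1],
    [[0, 0, 0], [0.0152, 0.0137, 0], -1]
  ]
}}

```text
time: 18.15
eef_pos: [535.1, -188.5, 66.7]
tcp_rot: [3.141, -0.001, 1.783]
force: [-1.0, 1.0, -0.8]
opening: -0.4
gripper_force: 0.0
```

```bash
sed -i 's/    q=np.array(\[tf/    if len(p)<20: print("gold",len(p));return t\n    q=np.array([tf/' h.py; python3 -c "
from h import *
st();look()"
```

```text
t 18.15 tcp_f [-19.6  31.6] z 66.7 rot [ 3.141e+00 -1.000e-03  1.783e+00] F_f [-0.78  1.14] -0.75
knob_f [ -0.7 -99.7] 43
gold 0
```

From here the hard stop is possible, so I'll use short 3.5 mm steps and check the force after each.

Request:
{"fn": "drive_tool", "kwargs": {
  "increments": [
    [[0, 0, 0], [0.0003, 0.0005, 0], -1],
    [[0, 0, 0], [0.0006, 0.001, 0], -1],
    [[0, 0, 0], [0.0009, 0.0015, 0], -1],
    [[0, 0, 0], [0.0012, 0.002, 0], -1],
    [[0, 0, 0], [0.0015, 0.0025, 0], -1],
    [[0, 0, 0], [0.0018, 0.003, 0], -1],
    [[0, 0, 0], [0.0018, 0.003, 0], -1],
    [[0, 0, 0], [0.0018, 0.003, 0], -1]
  ]
}}

```text
time: 19.0
eef_pos: [537.6, -186.4, 66.8]
tcp_rot: [3.142, -0.0, 1.783]
force: [-0.3, -0.2, -0.0]
opening: 0.0
gripper_force: 0.4
```

Request:
{"fn": "drive_tool", "kwargs": {
  "increments": [
    [[0, 0, 0], [0.0003, 0.0006, 0], -1],
    [[0, 0, 0], [0.0006, 0.0012, 0], -1],
    [[0, 0, 0], [0.0009, 0.0018, 0], -1],
    [[0, 0, 0], [0.0012, 0.0024, 0], -1],
    [[0, 0, 0], [0.0015, 0.0031, 0], -1],
    [[0, 0, 0], [0.0015, 0.0031, 0], -1],
    [[0, 0, 0], [0.0015, 0.0031, 0], -1],
    [[0, 0, 0], [0.0015, 0.0031, 0], -1]
  ]
}}

```text
time: 19.8
eef_pos: [540.3, -184.2, 66.8]
tcp_rot: [3.142, -0.0, 1.783]
force: [-1.1, -0.2, -0.3]
opening: -0.2
gripper_force: 0.4
```

Request:
{"fn": "drive_tool", "kwargs": {
  "increments": [
    [[0, 0, 0], [0.0002, 0.0007, 0], -1],
    [[0, 0, 0], [0.0005, 0.0014, 0], -1],
    [[0, 0, 0], [0.0008, 0.002, 0], -1],
    [[0, 0, 0], [0.001, 0.0027, 0], -1],
    [[0, 0, 0], [0.0012, 0.0033, 0], -1],
    [[0, 0, 0], [0.0012, 0.0033, 0], -1],
    [[0, 0, 0], [0.0012, 0.0033, 0], -1],
    [[0, 0, 0], [0.0012, 0.0033, 0], -1]
  ]
}}

```text
time: 20.6
eef_pos: [543.3, -182.4, 66.8]
tcp_rot: [3.141, -0.0, 1.783]
force: [-2.2, -1.2, -0.6]
opening: -0.2
gripper_force: 0.4
```

Request:
{"fn": "drive_tool", "kwargs": {
  "increments": [
    [[0, 0, 0], [0.0002, 0.0007, 0], -1],
    [[0, 0, 0], [0.0004, 0.0014, 0], -1],
    [[0, 0, 0], [0.0006, 0.002, 0], -1],
    [[0, 0, 0], [0.0008, 0.0027, 0], -1],
    [[0, 0, 0], [0.0009, 0.0034, 0], -1],
    [[0, 0, 0], [0.0009, 0.0034, 0], -1],
    [[0, 0, 0], [0.0009, 0.0034, 0], -1],
    [[0, 0, 0], [0.0009, 0.0034, 0], -1]
  ]
}}

```text
time: 21.4
eef_pos: [546.5, -180.8, 66.8]
tcp_rot: [3.141, -0.0, 1.783]
force: [-0.5, -0.4, -1.5]
opening: -0.2
gripper_force: 0.4
```

Request:
{"fn": "drive_tool", "kwargs": {
  "increments": [
    [[0, 0, 0], [0, -0.004, 0], -1],
    [[0, 0, 0], [0, -0.008, 0], -1],
    [[0, 0, 0], [0, -0.008, -0.015], -1],
    [[0, 0, 0], [0, -0.01, -0.04], -1],
    [[0, 0, 0], [0, -0.04, -0.05], -1],
    [[0, 0, 0], [0, -0.08, -0.05], -1],
    [[0, 0, 0], [0, -0.12, -0.05], -1],
    [[0, 0, 0], [0, -0.135, -0.05], -1]
  ]
}}

```text
time: 22.2
eef_pos: [411.8, -209.3, 117.4]
tcp_rot: [-3.141, -0.0, 1.782]
force: [0.1, 0.3, 0.8]
opening: -0.2
gripper_force: 0.0
```

Request:
{"fn": "drive_tool", "kwargs": {
  "increments": [
    [[0, 0, 0], [-0.01, 0, 0], -1],
    [[0, 0, 0], [-0.03, 0, 0], -1],
    [[0, 0, 0], [-0.05, 0, 0], -1],
    [[0, 0, 0], [-0.069, 0, 0], -1],
    [[0, 0, 0], [-0.069, 0, 0], -1],
    [[0, 0, 0], [-0.069, 0, 0], -1],
    [[0, 0, 0], [-0.069, 0, 0], -1],
    [[0, 0, 0], [-0.069, 0, 0], -1]
  ]
}}

```text
time: 23.0
eef_pos: [429.1, -276.2, 116.5]
tcp_rot: [-3.141, -0.001, 1.784]
force: [-0.3, 0.8, -0.5]
opening: 0.2
gripper_force: 0.0
```

```bash
python3 -c "
from h import *
st();look()"
```

```text
t 23.0 tcp_f [-141.7  -31.8] z 116.5 rot [-3.141e+00 -1.000e-03  1.784e+00] F_f [-0.09  0.83] -0.5
knob_f [ -1.5 -98.4] 53
gold 146 angle mod120 -46.78931226073562 conc 0.96 outer angles [-177.0, -175.0, -174.0, -172.0, -172.0, -171.0, -170.0, -169.0, -169.0, -167.0, -167.0, -167.0, -165.0, -165.0, -165.0, -163.0, -163.0, -161.0, -161.0, -55.0, -53.0, -52.0, -52.0, -51.0, -50.0, -50.0, -49.0, -48.0, -47.0, -46.0, -45.0, -45.0, -44.0, -44.0, -43.0, -41.0, 71.0, 73.0, 73.0, 74.0, 74.0, 74.0, 75.0, 78.0, 78.0, 78.0, 78.0, 78.0]
```

Request:
{"fn": "drive_tool", "kwargs": {
  "increments": [
    [[0, 0, 0], [0, 0.02, 0], -1],
    [[0, 0, 0], [0, 0.055, 0], -1],
    [[0, 0, 0], [0, 0.09, 0], -1],
    [[0, 0, 0], [0, 0.115, 0], -1],
    [[0, 0, 0], [0, 0.1225, 0.01], -1],
    [[0, 0, 0], [0, 0.1225, 0.03], -1],
    [[0, 0, 0], [0, 0.1225, 0.045], -1],
    [[0, 0, 0], [0, 0.1225, 0.051], -1]
  ]
}}

```text
time: 23.85
eef_pos: [545.9, -249.7, 62.7]
tcp_rot: [-3.137, -0.004, 1.783]
force: [-0.2, -0.4, -0.6]
opening: 0.1
gripper_force: 0.0
```

Request:
{"fn": "drive_tool", "kwargs": {
  "increments": [
    [[0, 0, 0], [0, 0, 0], -1],
    [[0, 0, 0], [0.001, -0.0015, 0], -1],
    [[0, 0, 0], [0.002, -0.003, 0], -1],
    [[0, 0, 0], [0.0035, -0.0045, 0], -1],
    [[0, 0, 0], [0.005, -0.006, 0], -1],
    [[0, 0, 0], [0.0055, -0.0065, 0], -1],
    [[0, 0, 0], [0.0055, -0.0065, 0], -1],
    [[0, 0, 0], [0.0055, -0.0065, 0], -1]
  ]
}}

```text
time: 24.65
eef_pos: [541.3, -246.9, 65.9]
tcp_rot: [3.141, 0.0, 1.783]
force: [-0.4, 0.6, 0.2]
opening: 0.0
gripper_force: 0.0
```

```bash
python3 -c "
from h import *
st();look()"
```

```text
t 24.65 tcp_f [-25.8 -26.8] z 65.9 rot [3.141 0.    1.783] F_f [-0.3   0.69] 0.17
gold 108 angle mod120 -45.90591323217972 conc 0.96 outer angles [-55.0, -52.0, -51.0, -49.0, -48.0, -46.0, -45.0, -44.0, -43.0, -41.0, 73.0, 73.0, 74.0, 74.0, 74.0, 75.0, 78.0, 78.0, 78.0, 78.0, 78.0]
```

Request:
{"fn": "drive_tool", "kwargs": {
  "increments": [
    [[0, 0, 0], [0.0009, -0.0008, 0], -1],
    [[0, 0, 0], [0.0019, -0.0015, 0], -1],
    [[0, 0, 0], [0.0028, -0.0023, 0], -1],
    [[0, 0, 0], [0.0035, -0.0029, 0], -1],
    [[0, 0, 0], [0.0042, -0.0034, 0], -1],
    [[0, 0, 0], [0.0049, -0.004, 0], -1],
    [[0, 0, 0], [0.0056, -0.0045, 0], -1],
    [[0, 0, 0], [0.0056, -0.0045, 0], -1]
  ]
}}

```text
time: 25.5
eef_pos: [535.7, -242.4, 65.9]
tcp_rot: [3.141, 0.0, 1.783]
force: [1.2, -1.1, -0.1]
opening: 0.1
gripper_force: 0.4
```

Request:
{"fn": "drive_tool", "kwargs": {
  "increments": [
    [[0, 0, 0], [0.0006, -0.0004, 0], -1],
    [[0, 0, 0], [0.0012, -0.0008, 0], -1],
    [[0, 0, 0], [0.0018, -0.0012, 0], -1],
    [[0, 0, 0], [0.0024, -0.0015, 0], -1],
    [[0, 0, 0], [0.003, -0.0019, 0], -1],
    [[0, 0, 0], [0.003, -0.0019, 0], -1],
    [[0, 0, 0], [0.003, -0.0019, 0], -1],
    [[0, 0, 0], [0.003, -0.0019, 0], -1]
  ]
}}

```text
time: 26.3
eef_pos: [533.0, -239.8, 65.8]
tcp_rot: [-3.141, -0.0, 1.783]
force: [0.6, -0.9, 0.8]
opening: -0.3
gripper_force: 0.3
```

```bash
python3 -c "
from h import *
st();look()"
```

```text
t 26.3 tcp_f [-32.4 -18.1] z 65.8 rot [-3.141 -0.     1.783] F_f [ 0.38 -0.99] 0.75
gold 99 angle mod120 -54.13275949588274 conc 0.96 outer angles [58.0, 60.0, 61.0, 62.0, 63.0, 63.0, 64.0, 65.0, 66.0, 67.0, 68.0, 68.0, 68.0, 69.0, 70.0, 73.0]
```

Request:
{"fn": "drive_tool", "kwargs": {
  "increments": [
    [[0, 0, 0], [0.0006, -0.0003, 0], -1],
    [[0, 0, 0], [0.0012, -0.0006, 0], -1],
    [[0, 0, 0], [0.0018, -0.0009, 0], -1],
    [[0, 0, 0], [0.0024, -0.0012, 0], -1],
    [[0, 0, 0], [0.003, -0.0015, 0], -1],
    [[0, 0, 0], [0.0036, -0.0018, 0], -1],
    [[0, 0, 0], [0.0036, -0.0018, 0], -1],
    [[0, 0, 0], [0.0036, -0.0018, 0], -1]
  ]
}}

```text
time: 27.15
eef_pos: [530.7, -236.7, 65.9]
tcp_rot: [3.142, 0.0, 1.783]
force: [1.0, -0.8, -0.5]
opening: 0.0
gripper_force: 0.5
```

Request:
{"fn": "drive_tool", "kwargs": {
  "increments": [
    [[0, 0, 0], [0.0006, -0.0002, 0], -1],
    [[0, 0, 0], [0.0012, -0.0004, 0], -1],
    [[0, 0, 0], [0.0019, -0.0006, 0], -1],
    [[0, 0, 0], [0.0026, -0.0009, 0], -1],
    [[0, 0, 0], [0.0032, -0.0011, 0], -1],
    [[0, 0, 0], [0.0038, -0.0013, 0], -1],
    [[0, 0, 0], [0.0038, -0.0013, 0], -1],
    [[0, 0, 0], [0.0038, -0.0013, 0], -1]
  ]
}}

```text
time: 27.95
eef_pos: [528.4, -233.2, 65.8]
tcp_rot: [-3.141, -0.0, 1.783]
force: [1.1, -1.0, 0.3]
opening: -0.0
gripper_force: 0.4
```

-169: (-36.3,-7.1).

Request:
{"fn": "drive_tool", "kwargs": {
  "increments": [
    [[0, 0, 0], [0.0006, -0.0002, 0], -1],
    [[0, 0, 0], [0.0012, -0.0003, 0], -1],
    [[0, 0, 0], [0.0018, -0.0005, 0], -1],
    [[0, 0, 0], [0.0025, -0.0006, 0], -1],
    [[0, 0, 0], [0.0031, -0.0008, 0], -1],
    [[0, 0, 0], [0.0037, -0.0009, 0], -1],
    [[0, 0, 0], [0.0037, -0.0009, 0], -1],
    [[0, 0, 0], [0.0037, -0.0009, 0], -1]
  ]
}}

```text
time: 28.75
eef_pos: [526.8, -229.8, 65.8]
tcp_rot: [-3.141, -0.0, 1.783]
force: [0.6, -0.4, 0.4]
opening: 0.4
gripper_force: 0.4
```

-175: (-36.9,-3.2).

Request:
{"fn": "drive_tool", "kwargs": {
  "increments": [
    [[0, 0, 0], [0.0006, -0.0001, 0], -1],
    [[0, 0, 0], [0.0013, -0.0002, 0], -1],
    [[0, 0, 0], [0.002, -0.0003, 0], -1],
    [[0, 0, 0], [0.0026, -0.0004, 0], -1],
    [[0, 0, 0], [0.0033, -0.0005, 0], -1],
    [[0, 0, 0], [0.0039, -0.0006, 0], -1],
    [[0, 0, 0], [0.0039, -0.0006, 0], -1],
    [[0, 0, 0], [0.0039, -0.0006, 0], -1]
  ]
}}

```text
time: 29.55
eef_pos: [525.4, -226.1, 65.8]
tcp_rot: [-3.141, -0.0, 1.783]
force: [1.0, -0.4, -0.2]
opening: -0.1
gripper_force: 0.4
```

Request:
{"fn": "drive_tool", "kwargs": {
  "increments": [
    [[0, 0, 0], [0.0006, 0, 0], -1],
    [[0, 0, 0], [0.0013, 0, 0], -1],
    [[0, 0, 0], [0.0019, 0, 0], -1],
    [[0, 0, 0], [0.0026, 0, 0], -1],
    [[0, 0, 0], [0.0032, 0, 0], -1],
    [[0, 0, 0], [0.0038, -0.0001, 0], -1],
    [[0, 0, 0], [0.0038, -0.0001, 0], -1],
    [[0, 0, 0], [0.0038, -0.0001, 0], -1]
  ]
}}

```text
time: 30.35
eef_pos: [524.5, -222.4, 65.8]
tcp_rot: [-3.141, -0.0, 1.783]
force: [1.6, -0.8, 0.2]
opening: 0.3
gripper_force: 0.4
```

```bash
python3 -c "
from h import *
st();look()"
```

```text
t 30.35 tcp_f [-37.1   0.7] z 65.8 rot [-3.141 -0.     1.783] F_f [ 1.37 -1.08] 0.2
knob_f [   1.4 -102.1] 27
gold 53 angle mod120 33.7210857314165 conc 0.96 outer angles [26.0, 27.0, 28.0, 28.0, 30.0, 30.0, 30.0, 31.0, 33.0, 33.0, 33.0, 33.0, 36.0, 36.0, 36.0, 37.0, 37.0, 39.0, 39.0, 40.0, 40.0]
```

Request:
{"fn": "drive_tool", "kwargs": {
  "increments": [
    [[0, 0, 0], [0.0006, 0, 0], -1],
    [[0, 0, 0], [0.0013, 0.0001, 0], -1],
    [[0, 0, 0], [0.0019, 0.0002, 0], -1],
    [[0, 0, 0], [0.0026, 0.0002, 0], -1],
    [[0, 0, 0], [0.0032, 0.0003, 0], -1],
    [[0, 0, 0], [0.0038, 0.0003, 0], -1],
    [[0, 0, 0], [0.0038, 0.0003, 0], -1],
    [[0, 0, 0], [0.0038, 0.0003, 0], -1]
  ]
}}

```text
time: 31.2
eef_pos: [524.1, -218.7, 65.8]
tcp_rot: [3.142, -0.0, 1.783]
force: [0.8, -1.1, -0.8]
opening: -0.1
gripper_force: 0.6
```

-193: (-36.1,8.3).

Request:
{"fn": "drive_tool", "kwargs": {
  "increments": [
    [[0, 0, 0], [0.0006, 0.0001, 0], -1],
    [[0, 0, 0], [0.0013, 0.0002, 0], -1],
    [[0, 0, 0], [0.0019, 0.0004, 0], -1],
    [[0, 0, 0], [0.0026, 0.0005, 0], -1],
    [[0, 0, 0], [0.0032, 0.0006, 0], -1],
    [[0, 0, 0], [0.0038, 0.0007, 0], -1],
    [[0, 0, 0], [0.0038, 0.0007, 0], -1],
    [[0, 0, 0], [0.0038, 0.0007, 0], -1]
  ]
}}

```text
time: 32.0
eef_pos: [523.9, -214.8, 65.8]
tcp_rot: [-3.141, -0.0, 1.783]
force: [0.2, -1.6, -0.5]
opening: 0.1
gripper_force: 0.5
```

-199: (-35,12).

Request:
{"fn": "drive_tool", "kwargs": {
  "increments": [
    [[0, 0, 0], [0.0006, 0.0002, 0], -1],
    [[0, 0, 0], [0.0012, 0.0004, 0], -1],
    [[0, 0, 0], [0.0019, 0.0006, 0], -1],
    [[0, 0, 0], [0.0025, 0.0008, 0], -1],
    [[0, 0, 0], [0.0031, 0.001, 0], -1],
    [[0, 0, 0], [0.0037, 0.0012, 0], -1],
    [[0, 0, 0], [0.0037, 0.0012, 0], -1],
    [[0, 0, 0], [0.0037, 0.0012, 0], -1]
  ]
}}

```text
time: 32.8
eef_pos: [524.3, -210.9, 65.8]
tcp_rot: [-3.141, -0.0, 1.783]
force: [-0.7, -1.0, 0.6]
opening: -0.0
gripper_force: 0.5
```

-205: (-33.5,15.6).

Request:
{"fn": "drive_tool", "kwargs": {
  "increments": [
    [[0, 0, 0], [0.0006, 0.0002, 0], -1],
    [[0, 0, 0], [0.0012, 0.0005, 0], -1],
    [[0, 0, 0], [0.0018, 0.0007, 0], -1],
    [[0, 0, 0], [0.0024, 0.001, 0], -1],
    [[0, 0, 0], [0.003, 0.0012, 0], -1],
    [[0, 0, 0], [0.0036, 0.0015, 0], -1],
    [[0, 0, 0], [0.0036, 0.0015, 0], -1],
    [[0, 0, 0], [0.0036, 0.0015, 0], -1]
  ]
}}

```text
time: 33.6
eef_pos: [525.0, -207.0, 65.8]
tcp_rot: [-3.142, -0.0, 1.783]
force: [-0.4, -1.2, -0.0]
opening: -0.0
gripper_force: 0.5
```

-211: (-31.7,19.1).

Request:
{"fn": "drive_tool", "kwargs": {
  "increments": [
    [[0, 0, 0], [0.0006, 0.0003, 0], -1],
    [[0, 0, 0], [0.0012, 0.0006, 0], -1],
    [[0, 0, 0], [0.0018, 0.0009, 0], -1],
    [[0, 0, 0], [0.0024, 0.0012, 0], -1],
    [[0, 0, 0], [0.003, 0.0015, 0], -1],
    [[0, 0, 0], [0.0035, 0.0018, 0], -1],
    [[0, 0, 0], [0.0035, 0.0018, 0], -1],
    [[0, 0, 0], [0.0035, 0.0018, 0], -1]
  ]
}}

```text
time: 34.4
eef_pos: [526.0, -203.2, 65.8]
tcp_rot: [-3.141, -0.0, 1.783]
force: [-0.2, -0.9, -0.2]
opening: 0.4
gripper_force: 0.4
```

```bash
python3 -c "
from h import *
st();look()"
```

```text
t 34.4 tcp_f [-31.6  19.1] z 65.8 rot [-3.141 -0.     1.783] F_f [-0.42 -0.82] -0.17
knob_f [ -1.6 -98.5] 55
gold 0
```

Request:
{"fn": "drive_tool", "kwargs": {
  "increments": [
    [[0, 0, 0], [0.0005, 0.0003, 0], -1],
    [[0, 0, 0], [0.001, 0.0006, 0], -1],
    [[0, 0, 0], [0.0015, 0.0009, 0], -1],
    [[0, 0, 0], [0.0019, 0.0012, 0], -1],
    [[0, 0, 0], [0.0023, 0.0015, 0], -1],
    [[0, 0, 0], [0.0027, 0.0018, 0], -1],
    [[0, 0, 0], [0.0027, 0.0018, 0], -1],
    [[0, 0, 0], [0.0027, 0.0018, 0], -1]
  ]
}}

```text
time: 35.25
eef_pos: [527.3, -200.3, 65.8]
tcp_rot: [-3.142, -0.0, 1.783]
force: [-0.5, -1.2, 0.3]
opening: 0.3
gripper_force: 0.4
```

-221: (-27.9,24.3).

Request:
{"fn": "drive_tool", "kwargs": {
  "increments": [
    [[0, 0, 0], [0.0005, 0.0004, 0], -1],
    [[0, 0, 0], [0.0009, 0.0007, 0], -1],
    [[0, 0, 0], [0.0013, 0.001, 0], -1],
    [[0, 0, 0], [0.0017, 0.0013, 0], -1],
    [[0, 0, 0], [0.0021, 0.0016, 0], -1],
    [[0, 0, 0], [0.0025, 0.002, 0], -1],
    [[0, 0, 0], [0.0025, 0.002, 0], -1],
    [[0, 0, 0], [0.0025, 0.002, 0], -1]
  ]
}}

```text
time: 36.05
eef_pos: [528.7, -197.4, 65.8]
tcp_rot: [3.142, -0.0, 1.783]
force: [1.6, -1.7, 0.2]
opening: 0.5
gripper_force: 0.4
```

Request:
{"fn": "drive_tool", "kwargs": {
  "increments": [
    [[0, 0, 0], [0.0004, 0.0003, 0], -1],
    [[0, 0, 0], [0.0008, 0.0007, 0], -1],
    [[0, 0, 0], [0.0011, 0.001, 0], -1],
    [[0, 0, 0], [0.0014, 0.0013, 0], -1],
    [[0, 0, 0], [0.0017, 0.0016, 0], -1],
    [[0, 0, 0], [0.0019, 0.0018, 0], -1],
    [[0, 0, 0], [0.0019, 0.0018, 0], -1],
    [[0, 0, 0], [0.0019, 0.0018, 0], -1]
  ]
}}

```text
time: 36.85
eef_pos: [529.9, -195.6, 65.8]
tcp_rot: [-3.141, 0.001, 1.783]
force: [-2.0, -4.1, -0.4]
opening: -0.3
gripper_force: 1.8
```

Request:
{"fn": "drive_tool", "kwargs": {
  "increments": [
    [[0, 0, 0], [0.0002, 0.0002, 0], -1],
    [[0, 0, 0], [0.0004, 0.0004, 0], -1],
    [[0, 0, 0], [0.0006, 0.0006, 0], -1],
    [[0, 0, 0], [0.0007, 0.0007, 0], -1],
    [[0, 0, 0], [0.0007, 0.0007, 0], -1],
    [[0, 0, 0], [0.0007, 0.0007, 0], -1],
    [[0, 0, 0], [0.0007, 0.0007, 0], -1],
    [[0, 0, 0], [0.0007, 0.0007, 0], -1]
  ]
}}

```text
time: 37.65
eef_pos: [530.1, -195.4, 65.7]
tcp_rot: [-3.14, 0.001, 1.784]
force: [-2.7, -6.1, -0.3]
opening: 0.2
gripper_force: 2.7
```

The force is building and the tool no longer advances, so the nut is at its stop. I'll retreat, lift away and check.

Request:
{"fn": "drive_tool", "kwargs": {
  "increments": [
    [[0, 0, 0], [-0.003, -0.003, 0], -1],
    [[0, 0, 0], [-0.006, -0.007, 0], -1],
    [[0, 0, 0], [-0.006, -0.007, -0.01], -1],
    [[0, 0, 0], [-0.006, -0.007, -0.035], -1],
    [[0, 0, 0], [-0.006, -0.02, -0.055], -1],
    [[0, 0, 0], [-0.006, -0.06, -0.06], -1],
    [[0, 0, 0], [-0.006, -0.1, -0.06], -1],
    [[0, 0, 0], [-0.006, -0.12, -0.06], -1]
  ]
}}

```text
time: 38.45
eef_pos: [412.7, -225.1, 126.5]
tcp_rot: [3.141, -0.001, 1.783]
force: [0.1, -1.0, -0.2]
opening: -0.5
gripper_force: 0.0
```

Request:
{"fn": "drive_tool", "kwargs": {
  "increments": [
    [[0, 0, 0], [0, 0, 0], -1],
    [[0, 0, 0], [0, 0, 0], -1],
    [[0, 0, 0], [0, 0, 0], -1],
    [[0, 0, 0], [0, 0, 0], -1],
    [[0, 0, 0], [0, 0, 0], -1],
    [[0, 0, 0], [0, 0, 0], -1],
    [[0, 0, 0], [0, 0, 0], -1],
    [[0, 0, 0], [0, 0, 0], -1]
  ]
}}

```text
time: 39.25
eef_pos: [414.6, -225.5, 125.7]
tcp_rot: [-3.141, -0.0, 1.783]
force: [0.4, -0.2, -0.0]
opening: 0.1
gripper_force: 0.0
```

```bash
python3 -c "
from h import *
st();look()"
```

```text
t 39.25 tcp_f [-145.2   20.8] z 125.7 rot [-3.141 -0.     1.783] F_f [ 0.4  -0.26] -0.01
knob_f [ -1.8 -98. ] 57
gold 148 angle mod120 -12.797133788532491 conc 0.96 outer angles [-140.0, -140.0, -139.0, -138.0, -137.0, -136.0, -136.0, -134.0, -134.0, -133.0, -132.0, -132.0, -131.0, -130.0, -129.0, -129.0, -21.0, -20.0, -20.0, -19.0, -16.0, -16.0, -15.0, -15.0, -15.0, -11.0, -11.0, -11.0, -11.0, -11.0, -7.0, -7.0, -6.0, -6.0, 104.0, 106.0, 106.0, 108.0, 108.0, 108.0, 109.0, 110.0, 111.0, 111.0, 112.0, 114.0, 115.0]
```

The nut turned about 353° and met its stop. The strap is home and the arm is clear, so I'll hand in.

```bash
python3 -c "
from station import bot
print(bot.sign_off())"
```

```text
the job is handed in; nothing more can be done
None
```

The job is handed in, with no verdict returned: the strap is home, the wing nut is down on its stop after about 353° of gentle strokes (at most about 7 N measured), the core and bystanders were left alone, and the arm is clear at 39 s.

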